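# Chock the tube sample at the focus pointer and take its picture

### The job

Set the wedge chock on the tilted inspection stage, between the two stop pins, and push its sloping face against the low side of the steel tube so that the tube rolls up the slope until its axis is level with the tip of the side pointer; leave it resting there on the chock alone, straight across the stage. Then take the picture: press the round lamp key all the way down and let it up, and after it press the long shutter key in the same way. Do not shift the pointer or disturb the eyepiece, the jar or the slide case.

Things in the scene. Friction and masses are not known exactly. Their poses are not given: they have to be found in the camera images.
- ramp: Dark metal tilted top of the fixed inspection stage, 240 mm long x 200 mm wide, rising 6 degrees away from the robot. Origin: centre of the sloping surface, 32 mm above the bench. x up the slope, y to the left across it, z normal to it. Low edge at x = -120 mm, a 14 mm high lip at x = 114 mm. Nothing hangs above it; a small camera stands beyond the high end.
- tube_center (a point): Centre of the loose, smooth steel tube, 50 mm in diameter, 140 mm long, about 0.7 kg, lying across the slope. y along its axis; x and z turn as it rolls. At the start it leans on the stop pins: axis at ramp x = -15 mm, 25 mm above the surface, up to 6 mm off the middle in y. Unchocked, it rolls back to the pins.
- chock_center (a point): Centre (18 mm above the sole) of the loose wedge chock, metal on a black rubber sole, about 0.28 kg: 70 mm long (x), 45 wide (y), 36 high. Top flat from x = -35 to -4 mm, then a straight face down to the toe at x = 35 mm (41.5 degrees). Lies on its sole, toe away from the robot. Grip it across its width near x = -18 mm. Friction holds it on the slope.
- chock_toe (a point): Middle of the chock's toe edge, at sole level, 35 mm from the chock's centre along its x. With the toe pushed flat along the ramp against the tube, the tube's axis is about 10 mm farther up-slope than the toe.
- pointer_tip (a point): Tip of the pointer, a small aluminium block with an arrow tip on the stage's left edge (ramp y = 81 mm), 25 mm above the surface, level with the tube's axis; same axes as the ramp. Stands at ramp x = 25 to 60 mm. The tube's axis must come to the same ramp x. It slides stiffly and must not be moved.
- pin_left (a point): Foot, on the ramp, of the left one of two upright steel stop pins, 12 mm in diameter, 28 mm tall: ramp x = -46 mm, y = 61 mm.
- pin_right (a point): Foot of the right stop pin, ramp x = -46 mm, y = -61 mm.
- lamp_key_top (a point): Centre of the top of the lamp key: a round white key 34 mm in diameter on the control box (a grey box 95 x 145 mm, 34 mm high, fixed on the bench). The key's top stands 48 mm above the bench when up. It moves straight down. z up; x and y along the box's 95 mm and 145 mm sides.
- lamp_key (a joint): Travel of the lamp key in m: 0 up, 0.006 fully down (about 5 N); springs back.
- shutter_key_top (a point): Centre of the top of the shutter key: a long white key 50 mm (x) x 24 mm (y) on the same box, 72 mm from the lamp key. Top 48 mm above the bench when up; it moves straight down.
- shutter_key (a joint): Travel of the shutter key in m: 0 up, 0.006 fully down (about 5 N); springs back.
- chock: The wedge chock, origin at the middle of its sole, x towards the toe.
- tube: The tube sample, origin at its centre.
- eyepiece: Bystander: loose black microscope eyepiece standing on the bench, 52 mm in diameter, 70 mm high; origin under its centre.
- polish_jar: Bystander: loose jar, 60 mm in diameter, 75 mm high; origin under its centre.
- slide_case: Bystander: loose flat case 80 x 110 mm, 34 mm high; origin under its centre.
Not all that is in view belongs to the job. Leave any purple look-alike of the part that bears lamp_key_top alone. Of the things shaped like the tube, the bare steel one is meant.

How it is judged (in metres and radians):
On the way, in this order (a step that is already met when the one before it is completed fails the run):
1. the tube rests on the chock at the pointer, released (x of tube_center in the frame of pointer_tip between -0.008 and 0.008 m and z of tube_center in the frame of ramp between 0.021 and 0.029 m and y of tube_center in the frame of ramp between -0.03 and 0.03 m and angle between the y axis of tube_center and the y axis of ramp, either way round below 0.1 rad and contact force between chock and tube above 0.1 N and x of chock_toe in the frame of pointer_tip between -0.03 and 0 m and angle between the z axis of chock_center and the z axis of ramp, either way round below 0.1 rad and linear speed of each of tube, chock below 0.01 m/s and contact force between the fingers and chock below 0.05 N and contact force between the fingers and tube below 0.05 N), for 0.3 s.
2. the round lamp key is pressed down, alone (value of joint lamp_key above 0.0045 m and value of joint shutter_key below 0.002 m), for 0.05 s.
3. the lamp key is let up, and then the long shutter key is pressed down, alone (value of joint shutter_key above 0.0045 m and value of joint lamp_key below 0.002 m), for 0.05 s.
At the end, for the whole second after the job is handed in: The tube is still on the ramp, axis within 8 mm along the slope of the pointer tip, within 0.1 rad of straight across, within 30 mm of the middle; the chock is flat on the ramp, its sloping face touching the tube's low side (toe 0 to 30 mm down-slope of the pointer); both keys are up (under 2 mm) (x of tube_center in the frame of pointer_tip between -0.008 and 0.008 m and z of tube_center in the frame of ramp between 0.021 and 0.029 m and y of tube_center in the frame of ramp between -0.03 and 0.03 m and angle between the y axis of tube_center and the y axis of ramp, either way round below 0.1 rad and contact force between chock and tube above 0.1 N and x of chock_toe in the frame of pointer_tip between -0.03 and 0 m and angle between the z axis of chock_center and the z axis of ramp, either way round below 0.1 rad and linear speed of each of tube, chock below 0.01 m/s and value of joint each of lamp_key, shutter_key below 0.002 m).
It fails at once if the two keys are pressed at the same time (value of joint each of lamp_key, shutter_key above 0.003 m).
It fails at once if the pointer is shifted by more than 5 mm (distance of pointer_tip from where it was at the start of the episode above 0.005 m).
It fails at once if the eyepiece is moved by more than 20 mm (distance of eyepiece from where it was at the start of the episode above 0.02 m).
It fails at once if the jar is moved by more than 20 mm (distance of polish_jar from where it was at the start of the episode above 0.02 m).
It fails at once if the slide case is moved by more than 20 mm (distance of slide_case from where it was at the start of the episode above 0.02 m).
It also fails if it takes over 67 s, if anything falls off the work surface, if the arm or the gripper's body presses on something with over 40 N, if the wrist force passes 120 N, or if a joint passes its speed limit or range.

### The arm

A 6-joint arm with a two-finger parallel gripper is mounted at the origin on the work surface. World frame = base frame: x ahead of the robot, y to its left, z up, the work surface at z = 0. Lengths are in mm, angles in degrees, forces in N, time in s.
With the tool pointing down it reaches from about 350 to 850 mm from the base axis. Payload 8.1 kg.
Tool frame: the origin (TCP) lies between the finger pads; the fingertips stand 17 mm ahead of it and the grasp point (between the pads) lies 2 mm behind it; z points along the fingers, y is the line along which they close (so a half turn about z gives the same grasp; the last joint's range is limited). The gripper opens to 85 mm and grips with 20 to 120 N. Pads are 22 mm wide; open, the fingers measure 114 mm over their backs; the gripper's body (76 mm by 85 mm) begins 54 mm behind the grasp point. The pads swing forward as they close: fully open they stand 13 mm farther back than shut.
Start: joints at [68.388, 7.471, 85.268, -0, 87.261, -4.893], TCP at [172.584, 574.648, 210.692] pointing down, gripper open.
Joint ranges: [-169.43, 169.43], [-51.17, 129.36], [1.28, 143.12], [-76.62, 256.62], [0, 156.53], [-152.29, 152.29]. Speed limits (degrees/s): [136.94, 136.94, 159.86, 180, 180, 180].

### API

Orientations are given as [roll, pitch, yaw] about the fixed x, y, z axes, in that order (R = Rz(yaw) Ry(pitch) Rx(roll)).
In Python, from bench import sense, snapshot, hand_in, trace, place_of gives the robot as it stands.
- The arm moves only by the shell command python3 -m handwheel 'ROWS' [FORCE]. ROWS is JSON, a list of rows, each a list of 7 numbers: the opening, from -1 (shut) to 1 (fully open), then the shift along the tool's x, y, z in cm, then the turn, a rotation vector about the tool's x, y, z in rad. A call has 1 to 12 rows; each row shifts and turns the commanded pose from where the row before left it, along the tool's axes as they then stand; what a row does not reach is not made up. A row lasts 1/12 s, in which the tool goes at most 41.7 mm and 7.16 degrees, less where a joint would pass 70% of its speed; a pose out of reach is approached as far as the arm can. A call with a gripper value outside its range is refused whole. The fingers move at their own pace and stop on an object; FORCE is the grip in N (left out, the last holds). Time passes only in rows, so rows that do not move let the fingers close. It gives the time, the measured TCP pose, the force, the opening and the grip force at its end, in the units of the state.
- sense(): the state, without advancing time (a new reading comes with each control period).
- snapshot(name): name is "side" or "top" or "wrist"; returns a dict with "image" (420x560x3 uint8, red, green, blue), "intrinsics" (3x3 intrinsics, pixels), "R" (3x3) and "t" (3): a world point X has camera coordinates R X + t. Camera axes: x right, y down, z forward; pixel columns grow to the right and rows downward; lengths in mm; the calibration is good to about 2 mm. A picture is of the moment at which its call begins. There is no depth.
- hand_in(): hands the job in; it is judged then, once.
Trained networks look in a picture, given as the dict that the camera call returned (one of the last four; its "shot" number tells which), for a name from the list of things; names that differ only in an ending like _2 or _b are one class to them, and where a whole thing is asked for, a point or a joint stands for the part that bears it (a point fixed in the world has none). Each returns a list of dicts, best first, with "conf" (0 to 1); they miss things now and then, are a little off and sometimes report something else, mostly with a low value. They report only what shows in the picture. A call takes as long as a camera call. They do not tell look-alikes from the thing itself.
- trace(picture, query): "pixels" (420x560 bool, what is visible of it).
- place_of(picture, query): "location" ([x, y, z] in mm, in world coordinates, good to about 4 mm: a listed point, or the origin of a listed thing).
The state is a dict: "time": time; "joint_pos": joint angles; "qd": joint speeds; "joint_efforts": joint torques, N m; "tool_pos": TCP position; "tcp_rot": TCP orientation; "ft_force": force on the tool from outside, world axes, zero at the start; "wrist_torque": the same for the moment, N m; "finger_gap": finger opening in mm; "grip_force": force on a finger pad.
Only numpy, scipy, OpenCV 4.12 (cv2) and the standard library are available. Lean on these libraries where they do the work, as an engineer would, in place of code of your own. Each camera call takes 0.05 s, during which the arm holds its last target. There are 200 camera calls.

## Working session

There is one attempt and no reset: what is moved stays moved. The work goes in short steps, Python scripts to look and compute and a shell command to move; the robot and the scene stay as the last step left them, time stands still between calls to the robot, and variables do not carry over. Pictures are saved under pics/ and viewed, at most 12 in all, crops included, and the job is handed in when it is done.

```bash
mkdir -p pics
cat > h.py <<'E'
import numpy as np, cv2
from bench import sense, snapshot, hand_in, trace, place_of
from scipy.spatial.transform import Rotation as Ro
def save(p,n): cv2.imwrite('pics/'+n+'.png',p['image'][:,:,::-1])
def proj(p,X):
    c=np.array(p['R'])@np.array(X,float)+np.array(p['t']); q=np.array(p['intrinsics'])@c; return q[:2]/q[2]
def ray_z(p,uv,z):
    K,R,t=[np.array(p[k],float) for k in('intrinsics','R','t')]
    d=R.T@np.linalg.inv(K)@[uv[0],uv[1],1]; o=-R.T@t; return o+d*(z-o[2])/d[2]
E
cat > a.py <<'E'
from h import *
s=sense();print({k:np.round(v,2).tolist() for k,v in s.items()})
for n in ('top','side'):
    p=snapshot(n);save(p,n+'0');print(n,'cam',np.round(-np.array(p['R']).T@p['t']))
    for q in ['ramp','tube_center','chock_center','chock_toe','pointer_tip','pin_left','pin_right','lamp_key_top','shutter_key_top','eyepiece','polish_jar','slide_case']:
        print(q,[(np.round(d['location'],0).tolist(),round(d['conf'],2),np.round(proj(p,d['location'])).tolist()) for d in place_of(p,q)[:3]])
E
python3 a.py
```

```text
{'time': 0.0, 'joint_pos': [68.39, 7.52, 85.33, 0.0, 87.26, -4.89], 'qd': [-0.02, -0.09, 0.05, 0.06, 0.04, -0.08], 'joint_efforts': [0.0, -56.94, -50.06, -0.0, 0.01, -0.0], 'tool_pos': [172.35, 574.09, 209.64], 'tcp_rot': [-179.89, -0.01, 163.28], 'ft_force': [-0.04, -0.4, 0.44], 'wrist_torque': [0.01, -0.01, 0.02], 'grip_force': 0.0, 'finger_gap': 85.42}
top cam [ 376.  -48. 1395.]
ramp [([564.0, 16.0, 34.0], 0.74, [262.0, 212.0])]
tube_center [([841.0, -150.0, 28.0], 0.82, [318.0, 117.0]), ([550.0, 20.0, 53.0], 0.81, [261.0, 216.0]), ([307.0, -222.0, 0.0], 0.44, [348.0, 302.0])]
chock_center [([538.0, 264.0, 18.0], 0.83, [176.0, 223.0])]
chock_toe [([572.0, 257.0, 0.0], 0.7, [180.0, 212.0])]
pointer_tip [([626.0, 100.0, 70.0], 0.47, [231.0, 188.0])]
pin_left [([527.0, 82.0, 28.0], 0.79, [239.0, 225.0])]
pin_right [([518.0, -38.0, 27.0], 0.96, [282.0, 228.0])]
lamp_key_top [([460.0, -274.0, 47.0], 0.69, [367.0, 246.0]), ([278.0, -404.0, 48.0], 0.54, [417.0, 312.0]), ([519.0, -38.0, 29.0], 0.46, [282.0, 227.0])]
shutter_key_top [([296.0, -468.0, 47.0], 0.72, [440.0, 305.0]), ([474.0,
[... 651 characters left out ...]
]
pointer_tip [([624.0, 95.0, 64.0], 0.38, [265.0, 189.0])]
pin_left [([528.0, 83.0, 25.0], 0.85, [241.0, 205.0])]
pin_right [([513.0, -41.0, 28.0], 0.71, [250.0, 222.0])]
lamp_key_top [([268.0, 212.0, 49.0], 0.58, [160.0, 197.0]), ([460.0, -274.0, 45.0], 0.54, [262.0, 262.0]), ([273.0, -395.0, 48.0], 0.52, [207.0, 311.0])]
shutter_key_top [([307.0, 154.0, 51.0], 0.59, [174.0, 201.0]), ([299.0, -466.0, 48.0], 0.48, [227.0, 330.0]), ([480.0, -345.0, 47.0], 0.44, [280.0, 275.0])]
eyepiece [([739.0, 267.0, 1.0], 0.69, [274.0, 180.0]), ([624.0, 96.0, 65.0], 0.62, [265.0, 188.0])]
polish_jar [([736.0, -307.0, -2.0], 0.62, [353.0, 258.0])]
slide_case [([306.0, -224.0, -0.0], 0.82, [203.0, 279.0])]
```

```bash
python3 -c "
import cv2,numpy as np
a=cv2.imread('pics/top0.png');b=cv2.imread('pics/side0.png')
c=a[80:360,130:490];cv2.imwrite('pics/topc.png',cv2.resize(c,(770,599),interpolation=3))
c=b[150:360,130:410];cv2.imwrite('pics/sidec.png',cv2.resize(c,(800,600),interpolation=3))"
```

```text
(no output)
```

View pics/topc.png

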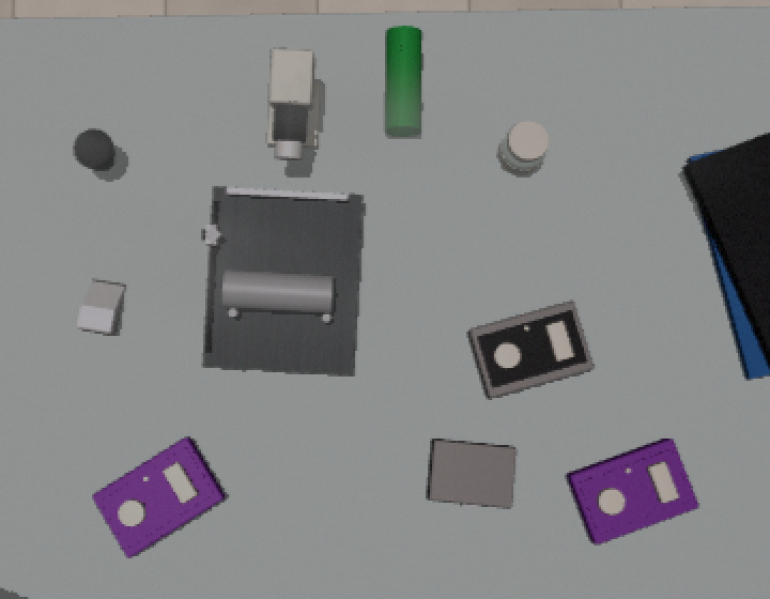

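View pics/sidec.png

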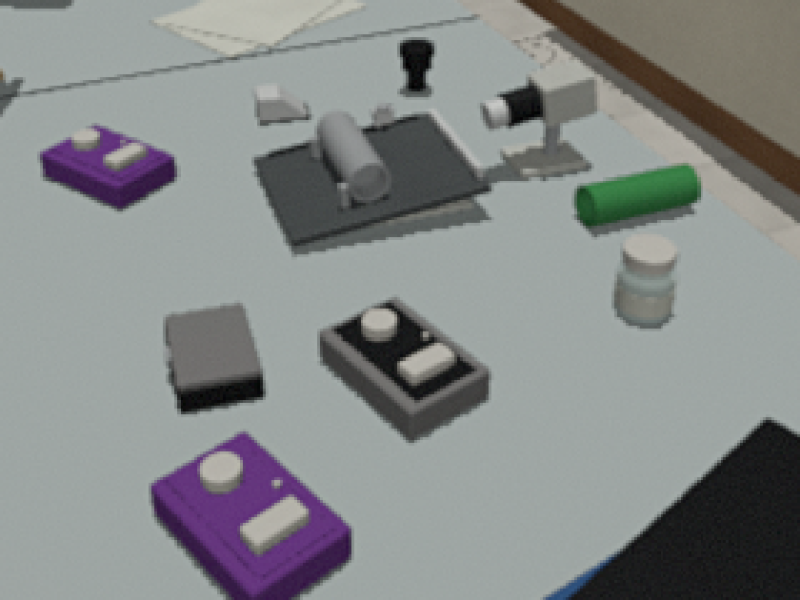

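The bare steel tube is at crop (278,292), and the green one at (404,80) is a look-alike. The grey box at (530,350) has its lamp key at (508,355) and shutter key at (560,341). The purple boxes at (160,495) and (633,490) are decoys. The chock is at (102,306) and the pointer at (210,235). In the side crop, the grey box is at (405,365).

Next I move above the chock for a close look.

```bash
python3 -m handwheel '[[1,-3.5,-1.6,0,0,0,0],[1,-3.5,-1.6,0,0,0,0],[1,-3.5,-1.6,0,0,0,0],[1,-3.5,-1.6,0,0,0,0],[1,-3.5,-1.6,0,0,0,0],[1,-3.5,-1.6,0,0,0,0],[1,-3.5,-1.6,0,0,0,0],[1,-3.5,-1.6,0,0,0,0],[1,-3.5,-1.6,0,0,0,0],[1,-3.5,-1.6,0,0,0,0],[1,-3.5,-1.6,0,0,0,0],[1,-3.7,-1.6,0,0,0,0]]' 40
python3 -m handwheel '[[1,0,0,0,0,0,-0.08],[1,0,0,0,0,0,0],[1,0,0,0,0,0,0],[1,0,0,0,0,0,0]]'
cat > b.py <<'E'
from h import *
import sys
s=sense();print(s['tool_pos'],s['tcp_rot'],s['time'])
p=snapshot('wrist');save(p,sys.argv[1]);print('cam',np.round(-np.array(p['R']).T@p['t']))
for q in sys.argv[2:]:
    print(q,[(np.round(d['location'],1).tolist(),round(d['conf'],2),np.round(proj(p,d['location'])).tolist()) for d in place_of(p,q)[:3]])
E
python3 b.py w1 chock_center chock_toe chock ramp pin_left pin_right tube_center pointer_tip
```

```text
time: 2.3
tool_pos: [522.6, 268.0, 210.9]
tcp_rot: [180.0, 0.0, 163.3]
ft_force: [0.4, 0.4, -0.1]
finger_gap: 85.8
grip_force: 0.0
time: 2.63
tool_pos: [520.8, 270.1, 210.7]
tcp_rot: [180.0, -0.0, 167.8]
ft_force: [0.3, -0.4, -0.5]
finger_gap: 85.6
grip_force: 0.0
[520.81836052 270.09759401 210.65555336] [ 1.79991044e+02 -2.56109441e-02  1.67796871e+02] 2.6333
cam [438. 289. 373.]
chock_center [([537.0, 261.6, 19.5], 0.97, [270.0, 192.0])]
chock_toe [([574.1, 255.3, -0.2], 0.76, [272.0, 220.0])]
chock [([537.7, 261.0, 0.8], 0.69, [270.0, 188.0])]
ramp []
pin_left [([523.8, 84.1, 27.4], 0.78, [96.0, 217.0])]
pin_right []
tube_center [([552.7, 22.8, 57.7], 0.61, [33.0, 268.0])]
pointer_tip []
```

View pics/w1.png

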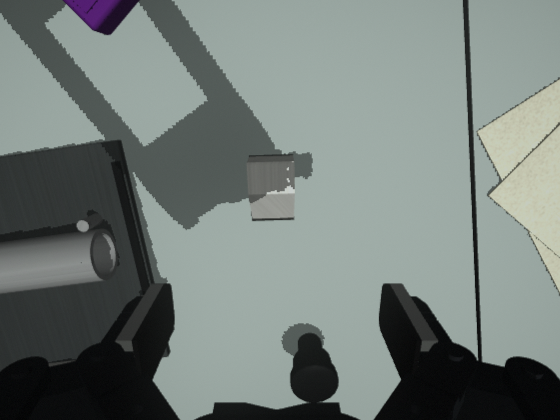

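Wrist view w1: the chock is at (271,188), toe downward and square to the tool, and the eyepiece is at (315,370), well clear. I shift −4.5 mm in tool y, then descend and grip.

```bash
python3 -m handwheel '[[1,0,-0.45,3,0,0,0],[1,0,0,3,0,0,0],[1,0,0,3,0,0,0],[1,0,0,3,0,0,0],[1,0,0,3,0,0,0],[1,0,0,2.5,0,0,0],[1,0,0,1.6,0,0,0],[1,0,0,0,0,0,0],[1,0,0,0,0,0,0]]' 40
python3 -m handwheel '[[-1,0,0,0,0,0,0],[-1,0,0,0,0,0,0],[-1,0,0,0,0,0,0],[-1,0,0,0,0,0,0],[-1,0,0,0,0,0,0],[-1,0,0,0,0,0,0],[-1,0,0,0,0,0,0],[-1,0,0,0,0,0,0],[-1,0,0,0,0,0,0],[-1,0,0,0,0,0,0]]' 40
```

```text
time: 3.83
tool_pos: [519.7, 264.6, 18.9]
tcp_rot: [-179.9, -0.1, 167.9]
ft_force: [1.3, 0.2, 0.7]
finger_gap: 85.4
grip_force: 0.0
time: 4.67
tool_pos: [520.5, 265.0, 19.6]
tcp_rot: [-180.0, -0.0, 167.9]
ft_force: [0.4, -0.2, -0.2]
finger_gap: 0.2
grip_force: 0.0
```

```bash
python3 b.py w2 chock_center chock_toe
python3 - <<'E'
from h import *
p=snapshot('side');save(p,'s2')
for q in('chock_center','chock_toe'):print([(np.round(d['location'],1),d['conf']) for d in place_of(p,q)])
c=p['image'][140:260,150:310,::-1]
a=cv2.imread('pics/w2.png')
o=np.zeros((300,800,3),np.uint8);o[:,:400]=cv2.resize(a,(400,300));o[:,400:]=cv2.resize(c,(400,300),interpolation=3);cv2.imwrite('pics/c2.png',o)
E
```

```text
[520.52314314 264.98284122  19.6498894 ] [-1.79998721e+02 -5.83166871e-03  1.67866067e+02] 4.6667
cam [438. 284. 182.]
chock_center []
chock_toe []
[(array([534.8, 265.1,  14.7]), 0.53)]
[(array([569.9, 255.3,   3.8]), 0.48)]
```

View pics/c2.png

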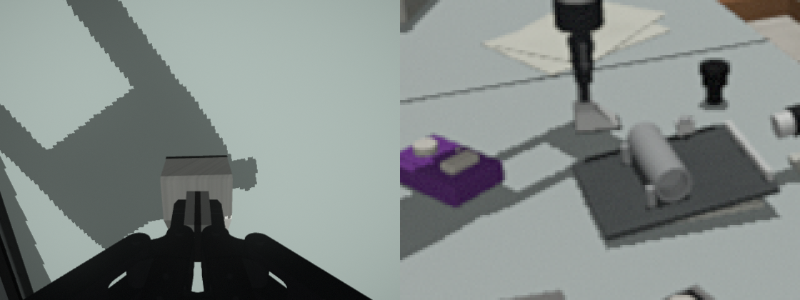

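Side view: the fingers sit at the chock. Wrist view: they closed fully but seem drawn over its top. I'll check the projections.

```bash
python3 - <<'E'
from h import *
s=sense();p=snapshot('wrist');S=np.array(s['tool_pos'])
print('tip',proj(p,S-[0,0,17]),'tcp',proj(p,S),'tcp+20',proj(p,S+[0,0,20]))
i=p['image'].astype(int)
print(s['finger_gap'],s['grip_force'],s['ft_force'])
# heel edges: image row 218 sole, row ~247 top
for uv,z in(((276,218),0),((226,218),0),((328,218),0),((276,247),36),((230,247),36),((322,247),36)):print(uv,ray_z(p,uv,z).round(1))
d=trace(p,'chock_center');
for e in d[:1]:
  y,x=np.where(e['pixels']);print(e['conf'],x.min(),x.max(),y.min(),y.max())
E
python3 -c "
import cv2
a=cv2.imread('pics/w2.png')[180:400,150:410];cv2.imwrite('pics/w2c.png',cv2.resize(a,(700,592),interpolation=3))"
```

```text
tip [274.22663942 249.67894251] tcp [274.04617577 264.29174234] tcp+20 [273.78822372 285.17906102]
-0.09000704130977291 0.0 [-0.48292995 -0.3439435   0.32262873]
(276, 218) [503.8 269.5   0. ]
(226, 218) [498.2 243.4   0. ]
(328, 218) [509.6 296.7   0. ]
(276, 247) [504.1 269.5  36. ]
(230, 247) [499.9 249.6  36. ]
(322, 247) [508.4 289.3  36. ]
0.94 225 325 217 319
```

View pics/w2c.png

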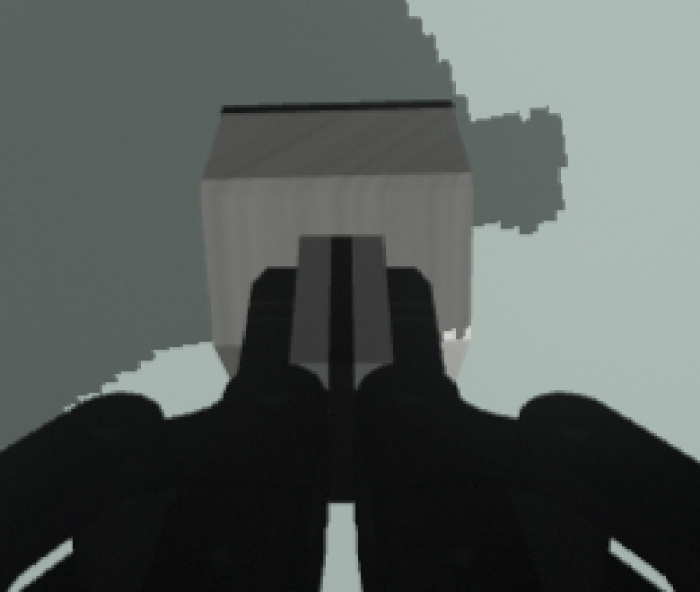

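The tips appear about 33 px from where the stated tip geometry puts them, so they are either piercing the chock or standing higher than stated. I'll lift and measure the fingertip directly.

```bash
python3 -m handwheel '[[-1,0,0,-3,0,0,0],[-1,0,0,-3,0,0,0],[-1,0,0,0,0,0,0],[-1,0,0,0,0,0,0]]'
python3 - <<'E'
from h import *
s=sense();S=np.array(s['tool_pos']);print(S,s['finger_gap'])
p=snapshot('wrist');q=snapshot('side')
for n,x in(('w',p),('s',q)):
  print(n,'tip17',proj(x,S-[0,0,17]).round(1),'tip near edge',proj(x,S-[10.8,-2.3,17]).round(1),'tcp+17',proj(x,S+[0,0,17]).round(1))
o=np.zeros((400,800,3),np.uint8)
o[:,:400]=cv2.resize(p['image'][200:400,180:380,::-1],(400,400),interpolation=3)
u,v=proj(q,S).astype(int);print('side crop origin',u-40,v-40)
o[:,400:]=cv2.resize(q['image'][v-40:v+40,u-40:u+40,::-1],(400,400),interpolation=3)
cv2.imwrite('pics/c3.png',o)
E
```

```text
time: 5.4
tool_pos: [522.6, 265.8, 82.5]
tcp_rot: [179.8, 0.3, 167.9]
ft_force: [-0.1, 0.5, -1.0]
finger_gap: -0.3
grip_force: 0.0
[522.64856321 265.82079923  82.50509301] -0.2855957619715217
w tip17 [274.2 249.6] tip near edge [274.1 230.8] tcp+17 [274.  281.9]
s tip17 [223.5 174.8] tip near edge [220.6 175.1] tcp+17 [223.  166.7]
side crop origin 183 130
```

View pics/c3.png

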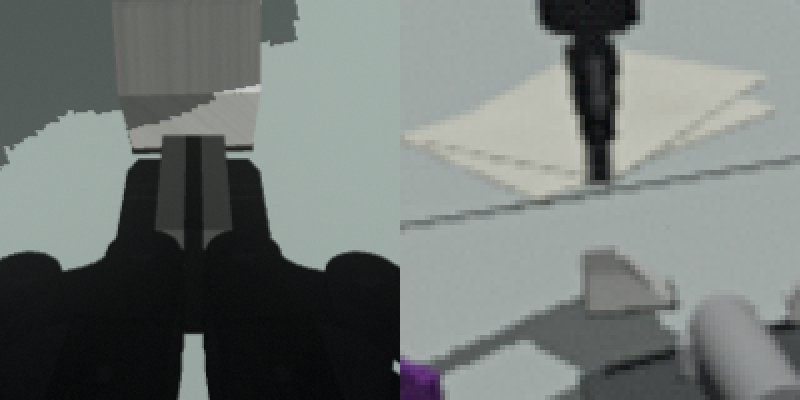

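Side view: the shut tips are at (222,166.6), which is 17 mm behind the reported TCP instead of 17 mm ahead. The wrist view agrees. The real tips are therefore about 34 mm higher than the readout implies, and the fingers closed just above the chock. I correct for that and grip with a reported z of about −13.

```bash
python3 -m handwheel '[[1,0,0,0,0,0,0],[1,0,0,0,0,0,0],[1,0,0,0,0,0,0],[1,0,0,0,0,0,0],[1,0,0,0,0,0,0],[1,0,0,2.5,0,0,0],[1,0,0,2.5,0,0,0],[1,0,0,2.5,0,0,0],[1,0,0,1.8,0,0,0],[1,0,0,0,0,0,0],[1,0,0,0,0,0,0]]' 40
python3 -m handwheel '[[-1,0,0,0,0,0,0],[-1,0,0,0,0,0,0],[-1,0,0,0,0,0,0],[-1,0,0,0,0,0,0],[-1,0,0,0,0,0,0],[-1,0,0,0,0,0,0],[-1,0,0,0,0,0,0],[-1,0,0,0,0,0,0],[-1,0,0,0,0,0,0]]' 40
```

```text
time: 6.42
tool_pos: [519.4, 264.5, -14.4]
tcp_rot: [-179.9, -0.1, 167.9]
ft_force: [-0.9, -0.6, 1.1]
finger_gap: 85.6
grip_force: 0.0
time: 7.17
tool_pos: [522.0, 265.4, -11.4]
tcp_rot: [179.9, 0.1, 167.9]
ft_force: [-0.4, -0.4, 6.5]
finger_gap: 44.6
grip_force: 42.9
```

```bash
python3 -m handwheel '[[-1,0,0,-2.5,0,0,0],[-1,0,0,-2.5,0,0,0],[-1,0,0,-2.5,0,0,0],[-1,0,0,-2.5,0,0,0],[-1,0,-3,0,0,0,0],[-1,0,-3,0,0,0,0],[-1,0,-3,0,0,0,0],[-1,0,-3,0,0,0,0],[-1,0,-3,0,0,0,0],[-1,0,-3,0,0,0,0],[-1,0,-3,0,0,0,0],[-1,0,-3.5,0,0,0,0]]' 60
python3 -m handwheel '[[-1,0,0,0,0,0,-0.122],[-1,0,0,0,0,-0.105,0],[-1,0,0,0,0,0,0],[-1,0,0,0,0,0,0],[-1,0,0,0,0,0,0]]'
python3 b.py w4 ramp tube_center pin_left pin_right pointer_tip chock_toe
python3 - <<'E'
from h import *
for n in ('top','side'):
    p=snapshot(n);save(p,n+'4')
    for q in ['ramp','tube_center','pointer_tip','pin_left','pin_right','chock_toe']:
        print(n,q,[(np.round(d['location'],0).tolist(),round(d['conf'],2)) for d in place_of(p,q)[:2]])
    if n=='top':
        f=lambda u,v:(130+u/2.139,80+v/2.139)
        for uv,z in(((203,366),19.5),((354,375),19.5),((214,187),44.5),((363,195),44.5)):print(ray_z(p,f(*uv),z).round(1))
E
```

```text
time: 8.17
tool_pos: [468.5, 24.7, 86.8]
tcp_rot: [180.0, 0.0, 167.9]
ft_force: [0.8, -0.4, -2.4]
finger_gap: 44.1
grip_force: 64.4
time: 8.58
tool_pos: [470.1, 25.6, 88.2]
tcp_rot: [180.0, 6.1, 174.8]
ft_force: [0.3, -0.9, -2.8]
finger_gap: 44.1
grip_force: 64.4
[470.07228974  25.60811695  88.20234148] [179.98921164   6.09369307 174.83911097] 8.5833
cam [369.  36. 241.]
ramp []
tube_center []
pin_left [([527.8, 81.6, 25.0], 0.83, [360.0, 277.0])]
pin_right [([516.9, -39.6, 25.9], 0.85, [190.0, 277.0])]
pointer_tip [([622.7, 95.1, 62.2], 0.52, [387.0, 412.0])]
chock_toe [([520.2, 22.1, 104.3], 0.93, [276.0, 363.0])]
top ramp [([563.0, 16.0, 32.0], 0.69), ([478.0, -340.0, 50.0], 0.54)]
top tube_center [([547.0, 20.0, 56.0], 0.9), ([836.0, -152.0, 29.0], 0.59)]
top pointer_tip [([629.0, 96.0, 64.0], 0.54)]
top pin_left [([525.0, 79.0, 30.0], 0.67)]
top pin_right [([517.0, -40.0, 27.0], 0.97), ([522.0, 21.0, 104.0], 0.59)]
top chock_toe [([518.0, 21.0, 101.0], 0.59)]
[455.2 124.3  19.5]
[439.6 -75.3  19.5]
[691.1 106.   44.5]
[676.7 -91.7  44.5]
side ramp [([564.0, 19.0, 32.0], 0.76)]
side tube_center [([837.0, -152.0, 24.0], 0.73), ([548.0, 22.0, 56.0], 0.68)]
side pointer_tip [([552.0, 25.0, 57.0], 0.72), ([622.0, 93.0, 63.0], 0.58)]
side pin_left [([530.0, 82.0, 25.0], 0.63)]
side pin_right [([513.0, -40.0, 26.0], 0.61), ([566.0, 18.0, 32.0], 0.48)]
side chock_toe [([478.0, 28.0, 115.0], 0.19)]
```

View pics/w4.png

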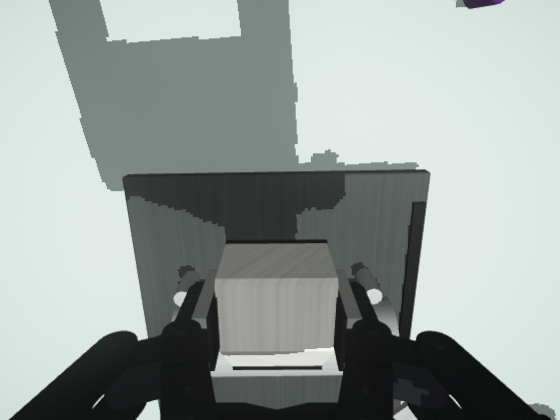

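The chock is held level and square to the ramp, and the pins are at (181,297) and (374,296). The estimates agree: ramp origin about (565,17,32), yaw about −4.7°, tube at ramp x −15, y +3, and pointer at ramp x about 55. Now I lower the chock.

```bash
python3 -m handwheel '[[-1,0.3,0.2,1.8,0,0,0],[-1,0,0,1.8,0,0,0],[-1,0,0,1.8,0,0,0],[-1,0,0,1.6,0,0,0],[-1,0,0,0,0,0,0],[-1,0,0,0,0,0,0],[-1,0,0,0,0,0,0]]'
python3 -m handwheel '[[-1,0,0,0.2,0,0,0],[-1,0,0,0.2,0,0,0],[-1,0,0,0,0,0,0],[-1,0,0,0,0,0,0]]'
```

```text
time: 10.22
tool_pos: [474.1, 27.0, 17.7]
tcp_rot: [180.0, 6.1, 174.9]
ft_force: [0.6, 0.8, -3.8]
finger_gap: 44.0
grip_force: 64.3
time: 10.55
tool_pos: [474.3, 27.0, 13.2]
tcp_rot: [180.0, 6.1, 174.9]
ft_force: [1.2, -0.1, -4.4]
finger_gap: 44.4
grip_force: 64.3
```

```bash
python3 -m handwheel '[[-1,0,0,0.2,0,0,0],[-1,0,0,0,0,0,0],[-1,0,0,0,0,0,0],[-1,0,0,0,0,0,0]]'
python3 -m handwheel '[[-1,0,0,0.1,0,0,0],[-1,0,0,0,0,0,0],[-1,0,0,0,0,0,0],[-1,0,0,0,0,0,0]]'
```

```text
time: 10.88
tool_pos: [474.5, 27.0, 11.0]
tcp_rot: [180.0, 6.0, 174.9]
ft_force: [0.7, -0.2, -1.6]
finger_gap: 43.8
grip_force: 64.6
time: 11.22
tool_pos: [474.5, 27.0, 10.9]
tcp_rot: [-180.0, 6.0, 174.9]
ft_force: [-8.3, -0.5, 12.8]
finger_gap: 44.2
grip_force: 66.4
```

```bash
python3 -m handwheel '[[-1,0,0,0.1,0,0,0],[-1,0,0,0,0,0,0],[-1,0,0,0,0,0,0],[-1,0,0,0,0,0,0]]'
```

```text
time: 11.55
tool_pos: [474.5, 27.0, 10.8]
tcp_rot: [-180.0, 6.0, 174.9]
ft_force: [-17.2, -0.4, 25.6]
finger_gap: 44.2
grip_force: 68.3
```

```bash
python3 -m handwheel '[[-1,0,0,-0.18,0,0,0],[-1,-0.3,0,0,0,0,0],[-1,-0.3,0,0,0,0,0],[-1,-0.3,0,0,0,0,0],[-1,-0.3,0,0,0,0,0],[-1,-0.3,0,0,0,0,0],[-1,-0.3,0,0,0,0,0],[-1,-0.3,0,0,0,0,0],[-1,-0.3,0,0,0,0,0],[-1,-0.3,0,0,0,0,0],[-1,-0.3,0,0,0,0,0],[-1,-0.3,0,0,0,0,0]]'
python3 -m handwheel '[[-1,-0.3,0,0,0,0,0],[-1,-0.3,0,0,0,0,0],[-1,-0.3,0,0,0,0,0],[-1,-0.3,0,0,0,0,0],[-1,-0.3,0,0,0,0,0],[-1,-0.3,0,0,0,0,0],[-1,-0.3,0,0,0,0,0],[-1,-0.3,0,0,0,0,0],[-1,-0.3,0,0,0,0,0],[-1,-0.2,0,0,0,0,0],[-1,0,0,0,0,0,0],[-1,0,0,0,0,0,0]]'
python3 - <<'E'
from h import *
s=sense();print(s['tool_pos'],s['tcp_rot'],s['ft_force'])
for n in ('top','side'):
    p=snapshot(n);save(p,n+'5')
    for q in ['tube_center','pointer_tip','chock_toe']:
        print(n,q,[(np.round(d['location'],0).tolist(),round(d['conf'],2),proj(p,d['location']).round(1).tolist()) for d in place_of(p,q)[:2]])
a=cv2.imread('pics/top5.png');b=cv2.imread('pics/side5.png')
o=np.zeros((400,800,3),np.uint8);o[:,:400]=cv2.resize(a[160:260,210:310],(400,400),interpolation=3);o[:,400:]=cv2.resize(b[150:250,210:310],(400,400),interpolation=3);cv2.imwrite('pics/c5.png',o)
E
```

```text
time: 12.55
tool_pos: [504.2, 24.3, 14.0]
tcp_rot: [-180.0, 5.6, 174.9]
ft_force: [-25.7, 0.2, 25.4]
finger_gap: 43.7
grip_force: 68.4
time: 13.55
tool_pos: [534.3, 21.5, 17.2]
tcp_rot: [-180.0, 5.8, 174.9]
ft_force: [-17.0, -0.2, 15.6]
finger_gap: 43.7
grip_force: 67.3
[534.26444231  21.53598613  17.24530701] [-179.98530497    5.80955991  174.87088283] [-16.95335537  -0.19949254  15.55529089]
top tube_center [([838.0, -148.0, 29.0], 0.89, [317.7, 117.8]), ([593.0, 19.0, 59.0], 0.61, [260.8, 200.1])]
top pointer_tip [([627.0, 102.0, 66.0], 0.62, [230.5, 188.2])]
top chock_toe []
side tube_center [([837.0, -150.0, 24.0], 0.76, [352.3, 218.3])]
side pointer_tip []
side chock_toe [([581.0, 22.0, 34.0], 0.58, [261.8, 207.6]), ([739.0, -306.0, -1.0], 0.17, [353.5, 257.8])]
```

View pics/c5.png

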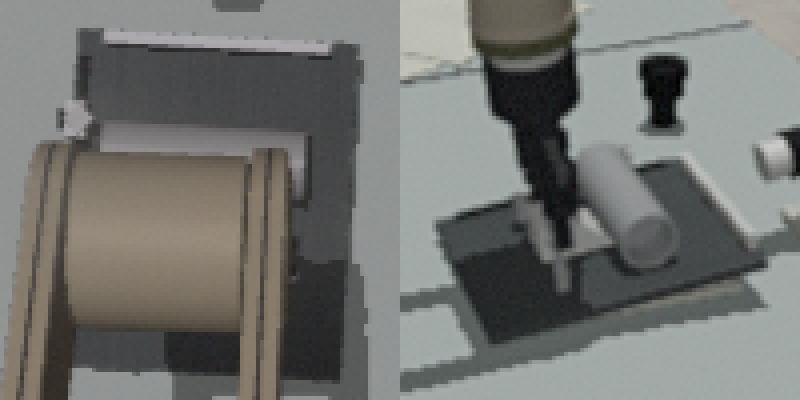

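Top crop: the tube is straight, its far edge (about y=121) almost level with the pointer tip at (91,118), so the axis is about 26 mm short. My dead reckoning says 25. Pushing on.

```bash
python3 -m handwheel '[[-1,-0.25,0,0,0,0,0],[-1,-0.25,0,0,0,0,0],[-1,-0.25,0,0,0,0,0],[-1,-0.25,0,0,0,0,0],[-1,-0.25,0,0,0,0,0],[-1,-0.25,0,0,0,0,0],[-1,-0.25,0,0,0,0,0],[-1,-0.25,0,0,0,0,0],[-1,-0.25,0,0,0,0,0],[-1,-0.25,0,0,0,0,0],[-1,0,0,0,0,0,0],[-1,0,0,0,0,0,0]]'
python3 - <<'E'
from h import *
s=sense();print(s['tool_pos'],s['tcp_rot'],s['ft_force'])
for n in ('top','side'):
    p=snapshot(n);save(p,n+'6')
    for q in ['tube_center','pointer_tip','chock_toe']:
        print(n,q,[(np.round(d['location'],0).tolist(),round(d['conf'],2),proj(p,d['location']).round(1).tolist()) for d in place_of(p,q)[:2]])
a=cv2.imread('pics/top6.png');b=cv2.imread('pics/side6.png')
o=np.zeros((400,800,3),np.uint8);o[:,:400]=cv2.resize(a[160:260,210:310],(400,400),interpolation=3);o[:,400:]=cv2.resize(b[150:250,210:310],(400,400),interpolation=3);cv2.imwrite('pics/c6.png',o)
E
```

```text
time: 14.95
tool_pos: [559.2, 19.3, 19.9]
tcp_rot: [-180.0, 5.8, 174.9]
ft_force: [-14.6, 0.1, 14.6]
finger_gap: 44.0
grip_force: 67.1
[559.16712345  19.28761842  19.89922458] [-179.98541787    5.82864716  174.87200713] [-14.55442192   0.08508442  14.57569127]
top tube_center [([617.0, 19.0, 60.0], 0.83, [260.7, 191.7]), ([839.0, -151.0, 29.0], 0.56, [318.6, 117.4])]
top pointer_tip []
top chock_toe []
side tube_center [([839.0, -150.0, 28.0], 0.83, [352.9, 217.4]), ([618.0, 18.0, 64.0], 0.72, [272.0, 198.3])]
side pointer_tip [([607.0, 17.0, 37.0], 0.58, [269.1, 205.9])]
side chock_toe [([605.0, 18.0, 35.0], 0.69, [268.4, 206.4])]
```

View pics/c6.png

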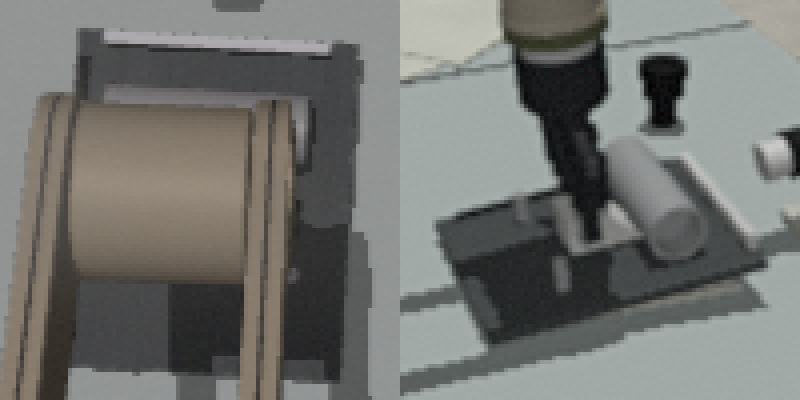

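Side crop: the tube is upright against the chock slope and straight. By both vision and dead reckoning its axis is at ramp x ≈ 55.7, level with the pointer at ≈ 55.5. I relieve the load, release and back off.

```bash
python3 -m handwheel '[[-1,0,0,-0.08,0,0,0],[-1,0,0,0,0,0,0],[0.4,0,0,0,0,0,0],[0.4,0,0,0,0,0,0],[0.4,0,0,0,0,0,0],[0.4,0,0,0,0,0,0],[0.4,0,0,0,0,0,0]]'
python3 -m handwheel '[[0.4,0,0,-1,0,0,0],[0.4,0,0,-2,0,0,0],[0.4,0,0,-3,0,0,0],[0.4,0,0,-3,0,0,0],[0.4,0,0,-3,0,0,0],[0.4,0,0,-3,0,0,0],[0.4,3,0,0,0,0,0],[0.4,3,0,0,0,0,0],[0.4,3,0,0,0,0,0],[0.4,0,0,0,0,0,0],[0.4,0,0,0,0,0,0],[0.4,0,0,0,0,0,0]]'
python3 - <<'E'
from h import *
for n in ('top','wrist'):
    p=snapshot(n);save(p,n+'7')
    for q in ['tube_center','pointer_tip','chock_toe','lamp_key_top','shutter_key_top']:
        print(n,q,[(np.round(d['location'],0).tolist(),round(d['conf'],2),proj(p,d['location']).round(1).tolist()) for d in place_of(p,q)[:3]])
E
```

```text
time: 15.93
tool_pos: [560.6, 19.2, 20.6]
tcp_rot: [180.0, 6.0, 174.9]
ft_force: [0.2, 0.1, -0.6]
finger_gap: 59.7
grip_force: 0.0
time: 16.93
tool_pos: [456.3, 28.6, 161.5]
tcp_rot: [180.0, 6.2, 174.9]
ft_force: [-0.5, 0.1, 0.4]
finger_gap: 59.7
grip_force: 0.0
top tube_center [([615.0, 18.0, 61.0], 0.77, [261.0, 192.3]), ([839.0, -147.0, 29.0], 0.73, [317.3, 117.5])]
top pointer_tip [([625.0, 96.0, 68.0], 0.65, [232.6, 188.6])]
top chock_toe [([608.0, 15.0, 37.0], 0.91, [262.4, 196.0]), ([620.0, 16.0, 60.0], 0.52, [261.8, 190.6])]
top lamp_key_top [([269.0, 212.0, 48.0], 0.57, [191.4, 319.7]), ([277.0, -402.0, 47.0], 0.56, [416.6, 312.3]), ([457.0, -271.0, 43.0], 0.41, [365.6, 247.2])]
top shutter_key_top [([299.0, -467.0, 48.0], 0.61, [439.7, 303.4]), ([476.0, -342.0, 51.0], 0.59, [391.2, 239.7]), ([617.0, 15.0, 62.0], 0.58, [262.0, 191.3])]
wrist tube_center [([619.0, 16.0, 64.0], 0.78, [277.3, 354.9])]
wrist pointer_tip []
wrist chock_toe [([611.0, 13.0, 38.0], 0.59, [273.5, 328.8])]
wrist lamp_key_top []
wrist shutter_key_top []
```

View pics/wrist7.png

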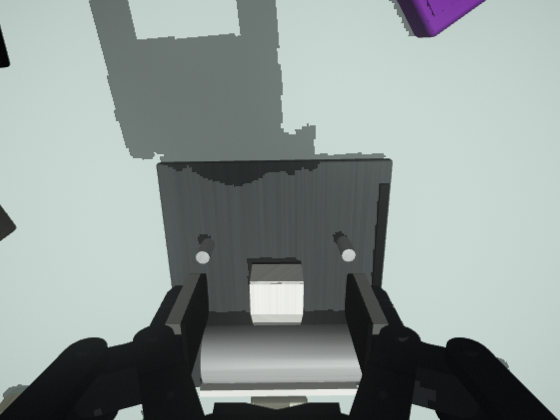

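The tube is released at (277,354), resting on the chock at (276,295) and straight. I'll do one sub-pixel check against the pointer in the top view, and compute the lamp-key move.

```bash
python3 - <<'E'
from h import *
p=snapshot('top');i=cv2.cvtColor(p['image'],cv2.COLOR_RGB2GRAY)
for d in trace(p,'tube_center')[:3]:
    m=d['pixels'];y,x=np.where(m);print(d['conf'],x.mean(),y.mean(),cv2.minAreaRect(np.c_[x,y].astype(np.float32)))
for d in trace(p,'pointer_tip')[:2]:
    y,x=np.where(d['pixels']);print('ptr',d['conf'],x.min(),x.max(),y.min(),y.max(),[(k,y[x==k].min(),y[x==k].max()) for k in range(x.min(),x.max()+1)])
th=np.radians(-4.7);ex=np.array([np.cos(th),np.sin(th)])
# predicted pixel of pointer tip and tube centre for ramp x
O=np.array([565,17,32.]);Y=np.array([-ex[1],ex[0],0]);c,s_=np.cos(.1047),np.sin(.1047)
X=np.r_[ex*c,s_];N=np.r_[-ex*s_,c]
for r in(50,55,60):print(r,'tip',proj(p,O+X*r+Y*81+N*25).round(1),'tube',proj(p,O+X*r+Y*2+N*25).round(1), 'far',proj(p,O+X*(r+25)+Y*2+N*25).round(1))
s=sense();print(s['tool_pos'],s['tcp_rot'])
for q in('lamp_key_top','shutter_key_top'):
  for d in trace(p,q)[:4]:
    y,x=np.where(d['pixels']);print(q,d['conf'],x.mean().round(1),y.mean().round(1),ray_z(p,(x.mean(),y.mean()),48).round(1),len(x))
E
python3 -c "
import cv2
a=cv2.imread('pics/top7.png')[170:250,215:305];cv2.imwrite('pics/c7.png',cv2.resize(a,(675,600),interpolation=cv2.INTER_CUBIC))"
```

```text
0.78 260.27225130890054 190.35811518324607 ((260.0793151855469, 190.1517333984375), (52.321319580078125, 18.849769592285156), 3.3664605617523193)
0.6 318.04418604651164 117.29883720930232 ((318.5, 117.5), (51.0, 17.0), 90.0)
ptr 0.65 223 232 184 194 [(223, np.int64(189), np.int64(189)), (224, np.int64(187), np.int64(191)), (225, np.int64(186), np.int64(192)), (226, np.int64(185), np.int64(193)), (227, np.int64(185), np.int64(194)), (228, np.int64(184), np.int64(194)), (229, np.int64(185), np.int64(194)), (230, np.int64(185), np.int64(194)), (231, np.int64(185), np.int64(193)), (232, np.int64(188), np.int64(190))]
ptr 0.46 224 298 168 254 [(224, np.int64(188), np.int64(189)), (225, np.int64(187), np.int64(191)), (226, np.int64(185), np.int64(228)), (227, np.int64(184), np.int64(229)), (228, np.int64(182), np.int64(229)), (229, np.int64(170), np.int64(229)), (230, np.int64(168), np.int64(229)), (231, np.int64(168), np.int64(229)), (232, np.int64(168), np.int64(229)), (233, np.int64(168), np.int64(229)), (234, np.int64(168), np.int64(229)), (235, np.int64(168), np.int64(229)), (236, np.
[... 2223 characters left out ...]
64(171), np.int64(216)), (297, np.int64(172), np.int64(208)), (298, np.int64(173), np.int64(187))]
50 tip [233.8 191.4] tube [262.1 193.2] far [262.6 184.2]
55 tip [233.9 189.6] tube [262.2 191.4] far [262.7 182.4]
60 tip [234.  187.8] tube [262.3 189.6] far [262.9 180.7]
[455.50200097  28.66922672 160.24104469] [-179.99921688    6.01315578  174.85384603]
lamp_key_top 0.62 189.6 319.3 [269.7 217.2  48. ] 94
lamp_key_top 0.51 366.5 245.8 [ 460.9 -272.4   48. ] 118
lamp_key_top 0.42 414.8 314.4 [ 271.2 -397.    48. ] 113
shutter_key_top 0.71 390.9 239.4 [ 477.4 -341.2   48. ] 169
shutter_key_top 0.55 217.2 308.1 [298.3 142.3  48. ] 61
shutter_key_top 0.44 439.0 304.1 [ 297.6 -464.9   48. ] 183
```

View pics/c7.png

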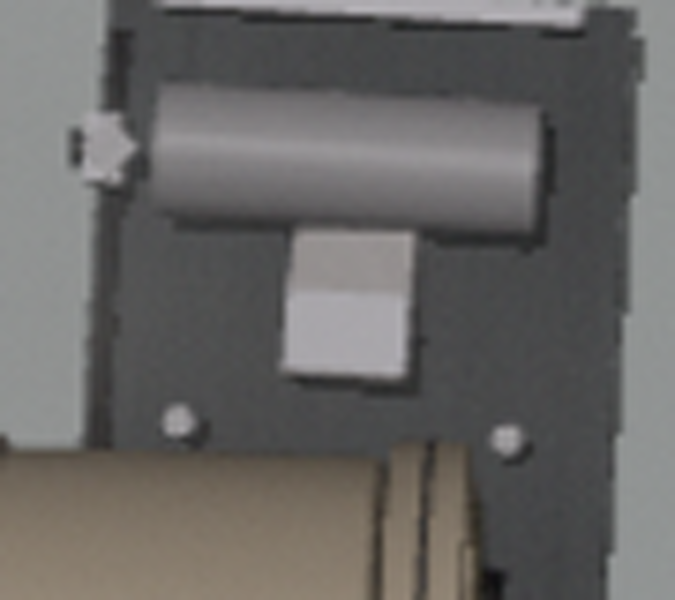

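Top crop: the arrow tip at (137,148) is about 1 mm from the tube axis extrapolated to it (y≈150.5), with the chock centred below. The genuine grey box gives the lamp key at (460,−273) and the shutter key at (477,−342), 71 mm apart against the stated 72. Now I shut the fingers, level the tool and move over the lamp key.

```bash
python3 -m handwheel '[[-1,0,0,0,0,0.105,0],[-1,-0.4,-3.75,0,0,0,0],[-1,-0.4,-3.75,0,0,0,0],[-1,-0.4,-3.75,0,0,0,0],[-1,-0.4,-3.75,0,0,0,0],[-1,-0.4,-3.75,0,0,0,0],[-1,-0.4,-3.75,0,0,0,0],[-1,-0.4,-3.75,0,0,0,0],[-1,-0.4,-3.75,0,0,0,0],[-1,0,0,0,0,0,0],[-1,0,0,0,0,0,0],[-1,0,0,0,0,0,0]]'
python3 - <<'E'
from h import *
s=sense();print(s['tool_pos'],s['tcp_rot'],s['finger_gap'])
p=snapshot('wrist');save(p,'w8')
for q in('lamp_key_top','shutter_key_top'):
  print(q,[(np.round(d['location'],0).tolist(),round(d['conf'],2)) for d in place_of(p,q)[:3]])
  for d in trace(p,q)[:3]:
    y,x=np.where(d['pixels']);print(q,d['conf'],x.mean().round(1),y.mean().round(1),ray_z(p,(x.mean(),y.mean()),46).round(1),len(x))
E
```

```text
time: 18.78
tool_pos: [460.3, -272.7, 159.9]
tcp_rot: [180.0, -0.0, 174.8]
ft_force: [0.4, -0.5, -0.9]
finger_gap: 0.5
grip_force: 0.0
[ 460.26710006 -272.71078996  159.94638575] [ 1.79951549e+02 -3.19111769e-02  1.74808211e+02] 0.4501244620960394
lamp_key_top []
lamp_key_top 0.68 276.0 195.6 [ 459.  -271.6   46. ] 1409
shutter_key_top [([477.0, -343.0, 48.0], 0.95)]
shutter_key_top 0.91 193.7 223.3 [ 476.3 -340.4   46. ] 1853
shutter_key_top 0.6 2.3 13.2 [ 314.1 -444.6   46. ] 89
```

```bash
python3 -m handwheel '[[-1,0,0,3,0,0,0],[-1,0,0,3,0,0,0],[-1,0,0,3,0,0,0],[-1,0,0,2,0,0,0],[-1,0,0,1.2,0,0,0],[-1,0,0,0,0,0,0],[-1,0,0,0,0,0,0],[-1,0,0,0,0,0,0]]'
python3 -m handwheel '[[-1,0,0,0.4,0,0,0],[-1,0,0,0,0,0,0],[-1,0,0,0,0,0,0],[-1,0,0,0,0,0,0]]'
python3 -m handwheel '[[-1,0,0,0.3,0,0,0],[-1,0,0,0,0,0,0],[-1,0,0,0,0,0,0],[-1,0,0,0,0,0,0]]'
```

```text
time: 19.7
tool_pos: [461.7, -273.6, 40.1]
tcp_rot: [-179.9, 0.1, 174.9]
ft_force: [-0.1, -0.9, -0.4]
finger_gap: -0.1
grip_force: 0.0
time: 20.03
tool_pos: [460.8, -273.2, 34.8]
tcp_rot: [-180.0, 0.0, 174.8]
ft_force: [-0.3, -0.5, 0.4]
finger_gap: -0.0
grip_force: 0.0
time: 20.37
tool_pos: [460.4, -273.0, 31.2]
tcp_rot: [180.0, -0.0, 174.9]
ft_force: [0.2, -0.7, -0.3]
finger_gap: 0.1
grip_force: 0.0
```

```bash
python3 -m handwheel '[[-1,0,0,0.3,0,0,0],[-1,0,0,0,0,0,0],[-1,0,0,0,0,0,0],[-1,0,0,0,0,0,0]]'
python3 -m handwheel '[[-1,0,0,0.2,0,0,0],[-1,0,0,0,0,0,0],[-1,0,0,0,0,0,0],[-1,0,0,0,0,0,0]]'
```

```text
time: 20.7
tool_pos: [460.4, -272.9, 28.2]
tcp_rot: [180.0, -0.0, 174.9]
ft_force: [-0.8, -0.6, 0.7]
finger_gap: 0.1
grip_force: 0.0
time: 21.03
tool_pos: [460.6, -273.1, 26.5]
tcp_rot: [-180.0, 0.0, 174.9]
ft_force: [0.1, -0.1, 1.1]
finger_gap: 0.2
grip_force: 0.9
```

```bash
python3 -m handwheel '[[-1,0,0,0.2,0,0,0],[-1,0,0,0,0,0,0],[-1,0,0,0,0,0,0],[-1,0,0,0,0,0,0]]'
```

```text
time: 21.37
tool_pos: [460.7, -273.1, 24.4]
tcp_rot: [-180.0, 0.0, 174.9]
ft_force: [0.5, -0.5, 3.2]
finger_gap: 0.0
grip_force: 1.5
```

```bash
python3 -m handwheel '[[-1,0,0,0.2,0,0,0],[-1,0,0,0,0,0,0],[-1,0,0,0,0,0,0],[-1,0,0,0,0,0,0]]'
python3 -m handwheel '[[-1,0,0,0.1,0,0,0],[-1,0,0,0,0,0,0],[-1,0,0,0,0,0,0],[-1,0,0,0,0,0,0]]'
```

```text
time: 21.7
tool_pos: [460.7, -273.2, 22.5]
tcp_rot: [-180.0, 0.0, 174.9]
ft_force: [1.4, 0.5, 4.4]
finger_gap: -0.2
grip_force: 2.1
time: 22.03
tool_pos: [460.7, -273.2, 21.5]
tcp_rot: [-180.0, 0.0, 174.9]
ft_force: [0.6, 0.4, 4.9]
finger_gap: -0.2
grip_force: 2.6
```

```bash
python3 -m handwheel '[[-1,0,0,0.1,0,0,0],[-1,0,0,0,0,0,0],[-1,0,0,0,0,0,0],[-1,0,0,0,0,0,0]]'
```

```text
time: 22.37
tool_pos: [460.8, -273.2, 21.3]
tcp_rot: [-180.0, 0.0, 174.9]
ft_force: [-3.2, 2.1, 12.6]
finger_gap: 0.4
grip_force: 6.7
```

The lamp key has bottomed: force jumped to 12.6 N after about 6 mm of spring. I lift off, move to the shutter key and press to the same depth.

```bash
python3 -m handwheel '[[-1,0,0,-2,0,0,0],[-1,0,0,-4,0,0,0],[-1,-0.75,-2.2,0,0,0,0],[-1,-0.75,-2.2,0,0,0,0],[-1,-0.75,-2.25,0,0,0,0],[-1,0,0,0,0,0,0],[-1,0,0,2,0,0,0],[-1,0,0,2,0,0,0],[-1,0,0,1,0,0,0],[-1,0,0,0,0,0,0],[-1,0,0,0,0,0,0],[-1,0,0,0,0,0,0]]'
python3 -m handwheel '[[-1,0,0,0.4,0,0,0],[-1,0,0,0.3,0,0,0],[-1,0,0,0.2,0,0,0],[-1,0,0,0,0,0,0],[-1,0,0,0,0,0,0],[-1,0,0,0,0,0,0]]'
```

```text
time: 23.37
tool_pos: [477.3, -341.2, 31.0]
tcp_rot: [-180.0, 0.0, 174.9]
ft_force: [0.6, -0.5, 1.2]
finger_gap: 0.5
grip_force: 0.0
time: 23.87
tool_pos: [477.9, -341.9, 22.3]
tcp_rot: [-179.9, 0.1, 174.9]
ft_force: [3.1, -2.6, 4.7]
finger_gap: -0.4
grip_force: 2.2
```

```bash
python3 -m handwheel '[[-1,0,0,0.1,0,0,0],[-1,0,0,0.1,0,0,0],[-1,0,0,0,0,0,0],[-1,0,0,0,0,0,0],[-1,0,0,0,0,0,0]]'
```

```text
time: 24.28
tool_pos: [477.9, -342.0, 21.3]
tcp_rot: [-179.9, 0.1, 174.9]
ft_force: [0.3, 0.9, 15.3]
finger_gap: 0.0
grip_force: 7.9
```

Bottomed too. I lift off, confirm the tube hasn't moved, and hand in.

```bash
python3 -m handwheel '[[-1,0,0,-2,0,0,0],[-1,0,0,-4,0,0,0],[-1,0,0,-4,0,0,0],[-1,0,0,0,0,0,0],[-1,0,0,0,0,0,0],[-1,0,0,0,0,0,0]]'
python3 - <<'E'
from h import *
p=snapshot('top')
for d in trace(p,'tube_center')[:3]:
    y,x=np.where(d['pixels']);print(round(d['conf'],2),cv2.minAreaRect(np.c_[x,y].astype(np.float32)))
print([d['location'] for d in place_of(p,'chock_toe')[:1]])
print(hand_in())
E
```

```text
time: 24.78
tool_pos: [476.1, -340.7, 118.3]
tcp_rot: [179.9, -0.1, 174.9]
ft_force: [0.0, 0.6, -0.1]
finger_gap: -0.0
grip_force: 0.0
0.95 ((317.5, 117.5), (51.0, 17.0), 90.0)
0.76 ((260.5, 190.5), (19.0, 51.0), 90.0)
[[610.0, 14.3, 35.6]]
the job is handed in; nothing more can be done
None
```

I handed the job in at about 25 s: the tube rests on the chock with its axis about 1 mm from the pointer tip, and I pressed and released the lamp key, then the shutter key; no verdict came back.

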